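# Try bolt sleeves on a fit gauge and sort out the tight one

### The arm

A 7-joint arm with a two-finger parallel gripper is mounted at the origin on the work surface. World frame = base frame: x ahead of the robot, y to its left, z up, the work surface at z = 0. Lengths are in m, angles in degrees, forces in N, time in s.
With the tool pointing down it reaches from about 0.35 to 0.9 m from the base axis. Payload 19.9 kg.
Tool frame: the origin (TCP) lies midway between the tips of the shut fingers; the grasp point (between the pads) lies env.pinch_z behind it (env.pinch_z is the distance from the TCP to the grasp point, in m); z points along the fingers, y is the line along which they close (so a half turn about z gives the same grasp; the last joint's range is limited). The gripper opens to 94 mm and grips with 3 to 60 N. Pads are 16 mm wide; open, the fingers measure 119 mm over their backs; the gripper's body (75 mm by 177 mm) begins 78 mm behind the grasp point.
Start: joints at [61.851, 23.915, -0.59, 92.452, 0.269, 63.638, -3.037], TCP at [0.272, -0.563, 0.205] pointing down, gripper open.
Joint ranges: [-161.28, 161.28], [-22.2, 115.67], [-73.04, 71.86], [3.21, 147.25], [-68.34, 248.33], [10.77, 114.83], [-161.83, 161.83]. Speed limits (degrees/s): [108.29, 108.29, 136.94, 136.94, 172.46, 172.46, 172.46].

### API

Orientations are given as [roll, pitch, yaw] about the fixed x, y, z axes, in that order (R = Rz(yaw) Ry(pitch) Rx(roll)).
In Python, from plant import env gives the robot as it stands.
- The arm moves only by the shell command python3 -m pendant 'ROWS' [OPENING] [FORCE]. ROWS is JSON, a list of rows, each a list of 6 numbers: the shift along the tool's x, y, z in m, then the turn, a rotation vector about the tool's x, y, z in rad. In form: [[dx, dy, dz, ax, ay, az], ...]. A call has exactly 8 rows; each row is the pose to reach, as a shift and turn from the pose commanded when the call began, along the tool's axes at that moment; what a row does not reach only later rows make up. A row lasts 1/8 s, in which the tool goes at most 62.5 mm and 10.7 degrees, less where a joint would pass 70% of its speed; a pose out of reach is approached as far as the arm can. A call with a gripper value outside its range is refused whole. OPENING is the finger opening in m, from 0 to 0.094, set as the call begins (- or left out, the last holds). The fingers move at their own pace and stop on an object; FORCE is the grip in N (left out, the last holds). Time passes only in rows, so rows that repeat a pose let the fingers close, or fill a call up. It gives the time, the measured TCP pose, the force, the opening and the grip force at its end, in the units of the state.
- env.get_obs(): the state, without advancing time (a new reading comes with each control period).
- env.camera(name): name is "scene" or "top" or "wrist"; returns a dict with "image" (384x512x3 uint8, red, green, blue), "range_z" (384x512 float32, m along the optical axis (not along the pixel's ray), 0 where there is no reading), "fx", "fy", "cx", "cy" (pixels), "k1" (the pictures are not rectified: a ray, as slopes to the right and down, at radius r is drawn at 1 + k1 r^2 times it, then the intrinsics apply), "R" (3x3) and "t" (3): a world point X has camera coordinates R X + t. Camera axes: x right, y down, z forward; pixel columns grow to the right and rows downward; lengths in m; the calibration is good to about 2 mm. A picture is of the moment at which its call begins.
- env.hand_in(): hands the job in; it is judged then, once.
The state is a dict: "time": time; "joint_pos": joint angles; "qvel": joint speeds; "effort": joint torques, N m; "ee_pos": TCP position; "tcp_rot": TCP orientation; "ft_force": force on the tool from outside, world axes, zero at the start; "ft_torque": the same for the moment, N m; "finger_gap": opening from 0.0 (shut) to 1.0 (fully open); "grip_force": force on a finger pad.
Only numpy, scipy, OpenCV 4.12 (cv2) and the standard library are available. Lean on these libraries where they do the work, as an engineer would, in place of code of your own. Each camera call takes 0.05 s, during which the arm holds its last target. There are 200 camera calls.

### The job

Two brass bolt sleeves lie on the rails of the fit gauge, one in each lane: push each of them gently along its lane onto its gauge pin as far as it will go, without forcing it. Leave a sleeve that slides fully home against the upright block on its pin, and draw one that stops short back off its pin and lay it in the red reject tray. Leave everything else where it is.

Things in the scene. Friction and masses are not known exactly. Their poses are not given: they have to be found in the camera images.
- gauge: fixed fit gauge, blue base 200 x 150 x 12 mm; origin: centre of its underside; own x runs along the lanes to the pins. Two lanes at own y = +-40 mm, each with two 8 mm rails (tops 38 mm up) that carry a sleeve with its axis 50 mm up. Rails run from x = -95 mm (low support, 36 mm high, open above) to an aluminium upright block, 74 mm high, whose face is at x = +70 mm
- tip_left (a point): tip centre of the steel gauge pin of the lane at own y = +40 mm of the gauge: 15 mm diameter, chamfered, level, 50 mm above the table, 40 mm long from the block's face to this tip
- tip_right (a point): the same for the lane at own y = -40 mm
- home_left (a point): point on the axis of the lane at own y = +40 mm, 50 mm up: the middle of a sleeve lies here when it is fully home against the block (15 mm beyond the pin's tip)
- home_right (a point): the same for the lane at own y = -40 mm
- sleeve_a: brass tube, 28 mm outside diameter, 50 mm long, 18 mm bore at both mouths, 150 g; starts on the rails of one lane, short of the pin. Both look alike outside; the inside is unknown until tried: it may or may not pass over the pin. Origin: middle of the tube on its axis; own x runs along the tube
- sleeve_b: brass tube, 28 mm outside diameter, 50 mm long, 18 mm bore at both mouths, 150 g; starts on the rails of one lane, short of the pin. Both look alike outside; the inside is unknown until tried: it may or may not pass over the pin. Origin: middle of the tube on its axis; own x runs along the tube
- reject_tray: fixed red open tray, 140 x 130 mm (own x, y), 30 mm high, wall and floor 4 mm; origin: centre of its underside
- parts_tray: fixed grey open tray of the same size, holding a copper lug; not used. Origin: centre of its underside
- deadbolt: silver deadbolt tongue, about 75 x 25 x 18 mm, lying loose on the table beyond the gauge; origin on its underside
- foot_pad: black rubber foot pad, 40 mm diameter, 12 mm high, loose; origin: centre of the underside
- key_frame: teal plastic keycap frame, 85 x 65 x 10 mm, loose; origin: centre of the underside
- lug: copper grounding lug, 45 x 14 x 13 mm, loose in the grey tray; origin on its underside
- screwdriver: screwdriver lying on the table, about 160 mm long along own x; origin on its underside
- screw_jar: amber jar, 56 mm diameter, 70 mm high; origin: centre of the underside
Not all that is in view belongs to the job. Leave any pink or turquoise look-alike of the sleeve_a alone.

How it is judged:
By the outcome, as a careful person would: the job done as asked, in the order asked, and still so for the second after the job is handed in, with the robot touching nothing.
It also fails if it takes over 58 s, if anything falls off the work surface, if the arm or the gripper's body presses on something with over 40 N, if the wrist force passes 120 N, or if a joint passes its speed limit or range.

## Working session

There is one attempt and no reset: what is moved stays moved. The work goes in short steps, Python scripts to look and compute and a shell command to move; the robot and the scene stay as the last step left them, time stands still between calls to the robot, and variables do not carry over. Pictures are saved under pics/ and viewed, at most 10 in all, crops included, and the job is handed in when it is done.

```bash
ls; mkdir -p pics
cat > h.py <<'E'
from plant import env
import numpy as np, cv2
from scipy.spatial.transform import Rotation as Ro
def shot(n,f=None):
    c=env.camera(n)
    if f: cv2.imwrite(f'pics/{f}.png',cv2.cvtColor(c['image'],cv2.COLOR_RGB2BGR))
    return c
def und(c,u,v):
    K=np.array([[c['fx'],0,c['cx']],[0,c['fy'],c['cy']],[0,0,1.]])
    return cv2.undistortPoints(np.array([[[u,v]]],float),K,np.array([c['k1'],0,0,0.]))[0,0]
def cloud(c):
    H,W=c['range_z'].shape
    K=np.array([[c['fx'],0,c['cx']],[0,c['fy'],c['cy']],[0,0,1.]])
    g=np.stack(np.meshgrid(np.arange(W),np.arange(H)),-1).reshape(-1,1,2).astype(float)
    s=cv2.undistortPoints(g,K,np.array([c['k1'],0,0,0.])).reshape(H,W,2)
    z=c['range_z'][...,None]
    P=np.concatenate([s*z,z],-1)
    X=(P-c['t'])@np.array(c['R'])
    X[c['range_z']==0]=np.nan
    return X
E
python3 - <<'E'
from h import *
np.set_printoptions(precision=4,suppress=True)
print(env.pinch_z,env.get_obs())
a=shot('top','top0');b=shot('scene','scene0')
np.savez('c0.npz',top=cloud(a),scene=cloud(b))
for c in(a,b):print(c['R'],c['t'],c['fx'],c['k1'])
E
```

```text
pics
0.0188 {'time': 0.0, 'joint_pos': array([61.8502, 23.949 , -0.5906, 92.4853,  0.2705, 63.6371, -3.0363]), 'qvel': array([ 0.0656,  0.068 , -0.0536, -0.0046,  0.0146,  0.0356, -0.0115]), 'effort': array([ -0.0005, -85.124 ,   0.6387, -42.5982,  -0.0489,   0.0187,
         0.0002]), 'ee_pos': array([ 0.2716, -0.5625,  0.2048]), 'tcp_rot': array([-179.9302,    0.0062,   25.7737]), 'ft_force': array([0.3919, 0.6163, 0.2914]), 'ft_torque': array([ 0.0169,  0.018 , -0.0149]), 'grip_force': 0.0, 'finger_gap': 0.9992936292938345}
[[ 0.02   -0.9998  0.0034]
 [-0.9961 -0.0202 -0.0858]
 [ 0.0859 -0.0016 -0.9963]] [0.0282 0.6004 1.1326] 478.82192053883807 -0.01863025435421736
[[-0.7892  0.6139  0.016 ]
 [ 0.4494  0.5951 -0.6663]
 [-0.4185 -0.5187 -0.7455]] [ 0.4413 -0.2588  1.596 ] 498.70996906376956 -0.15915443732466575
```

View pics/top0.png

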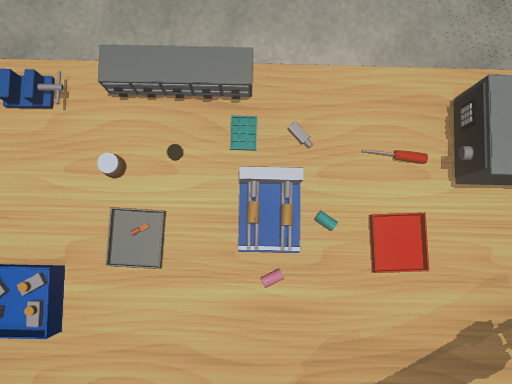

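View pics/scene0.png

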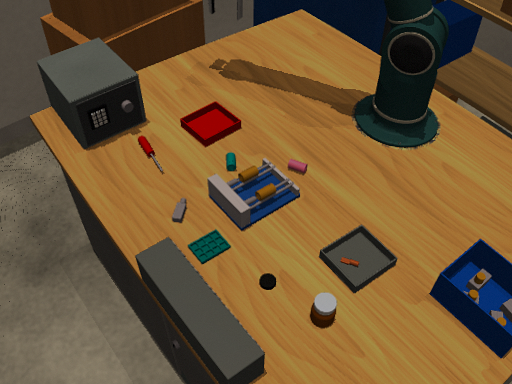

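Top view: the two brass sleeves are at px (252,208) and (287,214) on the gauge, with pins and block toward the top of the image (+x). Things that could be mistaken for them are the pink tube (272,278), the turquoise tube (326,220) and the copper lug (140,229). I choose the two brass ones on the rails. The red tray is at (399,242). Next I measure and take a close crop.

Run:
```python
from h import *
np.set_printoptions(precision=4,suppress=True)
d=np.load('c0.npz');X=d['top']
im=cv2.imread('pics/top0.png');hsv=cv2.cvtColor(im,cv2.COLOR_BGR2HSV)
H,S,V=[hsv[...,i].astype(int) for i in range(3)]
uu,vv=np.meshgrid(np.arange(512),np.arange(384))
def reg(n,m):
    P=X[m&np.isfinite(X[...,0])]
    q=P[:,:2]; r=cv2.minAreaRect((q*1000).astype(np.float32))
    print(n,len(P),'med',np.median(P,0),'rect',np.round(r[0],1),np.round(r[1],1),round(r[2],1),'zq',np.quantile(P[:,2],[.05,.5,.95]))
box=lambda u0,u1,v0,v1:(uu>=u0)&(uu<u1)&(vv>=v0)&(vv<v1)
br=(H>8)&(H<28)&(S>140)&(X[...,2]>.04)
reg('L',br&box(243,263,190,235));reg('R',br&box(276,297,190,235))
reg('block',box(230,310,160,190)&(X[...,2]>.068))
reg('base',box(230,310,160,260)&(X[...,2]>.006)&(X[...,2]<.02)&(H>100)&(S>150))
reg('low',box(230,310,235,260)&(X[...,2]>.03))
reg('red',box(360,440,205,280)&((H<8)|(H>172))&(S>150))
reg('redrim',box(360,440,205,280)&(X[...,2]>.025))
reg('teal',box(310,342,205,235)&(X[...,2]>.012))
reg('pins',box(243,300,175,200)&(X[...,2]>.03)&(X[...,2]<.066))
a=cv2.resize(im[155:260,225:350],None,fx=6,fy=6,interpolation=cv2.INTER_CUBIC)[:600,:750]
cv2.imwrite('pics/crop0.png',a)
```

```text
L 104 med [0.5651 0.033  0.0626] rect [565.1  34.9] [47.1 18.8] 1.2 zq [0.0587 0.0626 0.0654]
R 106 med [ 0.5596 -0.047   0.0625] rect [562.2 -47.2] [47.4 19.3] 0.6 zq [0.0588 0.0625 0.0655]
block 820 med [ 0.6565 -0.0072  0.073 ] rect [656.9  -6.4] [147.6  30.7] 90.0 zq [0.0695 0.073  0.0767]
base 3 med [ 0.474  -0.006   0.0093] rect [473.8   3.5] [ 0.1 29.1] 1.2 zq [0.0071 0.0093 0.0129]
low 420 med [ 0.4851 -0.0098  0.0358] rect [494.7  -4.9] [ 35.7 147.9] 1.1 zq [0.0319 0.0358 0.0394]
red 2896 med [ 0.5002 -0.3259  0.0028] rect [ 501.6 -322.5] [139.6 131.8] 3.1 zq [-0.0011  0.0028  0.0286]
redrim 378 med [ 0.5008 -0.3221  0.0281] rect [ 501.5 -322.4] [140.6 131.8] 3.2 zq [0.0255 0.0281 0.0322]
teal 239 med [ 0.5512 -0.1434  0.0245] rect [ 551.7 -144.2] [49.7 27.6] 56.9 zq [0.0158 0.0245 0.0296]
pins 488 med [ 0.6254 -0.008   0.05  ] rect [620.   -9.6] [135.   45.4] 89.8 zq [0.0337 0.05   0.06  ]
```

View pics/crop0.png

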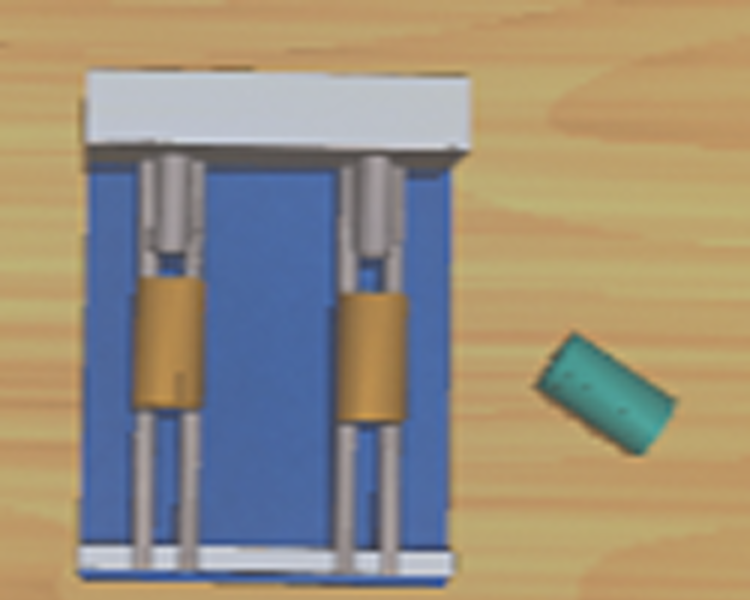

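The crop shows brass sleeves at crop px (168,343) and (372,357) on the rails, both clear of their pins; the turquoise tube at (605,393) is outside the gauge. Now I go above the left sleeve.

```bash
cat >> h.py <<'E'
def go(x,y,z,yaw):
    o=env.get_obs();p=np.array(o['ee_pos']);R0=Ro.from_euler('xyz',o['tcp_rot'],degrees=True)
    d=R0.inv().apply(np.array([x,y,z])-p)
    w=(R0.inv()*Ro.from_euler('xyz',[180,0,yaw],degrees=True)).as_rotvec()
    print('t',round(o['time'],2),'pos',np.round(p,4),np.round(o['tcp_rot'],2),'F',np.round(o['ft_force'],1),'gap',round(o['finger_gap']*94,1),'\n shift',np.round(d,4),'turn',np.round(w,4))
E
python3 - <<'E'
from h import *
go(.555,.025,.19,1)
X=np.load('c0.npz')['top'];
# block top front/back edge yaw
m=np.zeros(X.shape[:2],bool);m[160:190,230:310]=1
P=X[m&(X[...,2]>.068)]
for s in(1,-1):
    pts=[]
    for y in np.arange(-.07,.055,.006):
        q=P[abs(P[:,1]-y)<.003]
        pts.append((y,q[:,0].max() if s>0 else q[:,0].min()))
    pts=np.array(pts);f=np.polyfit(*pts.T,1);print('edge',f,np.degrees(np.arctan(-f[0])))
E
```

```text
t 0.1 pos [ 0.2716 -0.5625  0.2049] [-1.7994e+02  1.0000e-02  2.5770e+01] F [ 0.   0.6 -0.6] gap 93.9 
 shift [ 0.5107 -0.4058  0.0153] turn [-1.100e-03  3.000e-04  4.324e-01]
edge [-0.00570651  0.67090611] 0.3269555879822022
edge [-0.00180054  0.642494  ] 0.10316320376087793
```

```bash
python3 -m pendant '[[0.038,-0.030,0,0,0,0],[0.077,-0.061,0,0,0,0],[0.115,-0.091,0,0,0,0],[0.153,-0.122,0,0,0,0],[0.191,-0.152,0,0,0,0],[0.230,-0.183,0,0,0,0],[0.268,-0.213,0,0,0,0],[0.306,-0.243,0,0,0,0]]' 0.05 6 && python3 -m pendant '[[0.034,-0.028,0.003,0,0,0.07],[0.068,-0.056,0.006,0,0,0.14],[0.102,-0.083,0.009,0,0,0.21],[0.136,-0.110,0.012,0,0,0.28],[0.170,-0.137,0.014,0,0,0.36],[0.204,-0.163,0.015,0,0,0.444],[0.204,-0.163,0.015,0,0,0.444],[0.204,-0.163,0.015,0,0,0.444]]'
python3 - <<'E'
from h import *
c=shot('wrist','w1');X=cloud(c);np.save('w1.npy',X)
go(.555,.025,.19,.3)
E
```

```text
time: 1.1
ee_pos: [0.442, -0.2094, 0.2054]
tcp_rot: [-180.0, 0.0, 25.8]
ft_force: [0.6, -0.1, -0.1]
finger_gap: 0.528
grip_force: 0.0
time: 2.1
ee_pos: [0.5541, 0.024, 0.1901]
tcp_rot: [180.0, 0.0, 0.4]
ft_force: [0.1, -0.5, -0.4]
finger_gap: 0.532
grip_force: 0.0
t 2.15 pos [0.5541 0.0235 0.1902] [1.7998e+02 3.0000e-02 3.0000e-01] F [-0.6 -0.  -0.4] gap 49.9 
 shift [ 0.0009 -0.0015  0.0002] turn [0.0004 0.0006 0.0001]
```

View pics/w1.png

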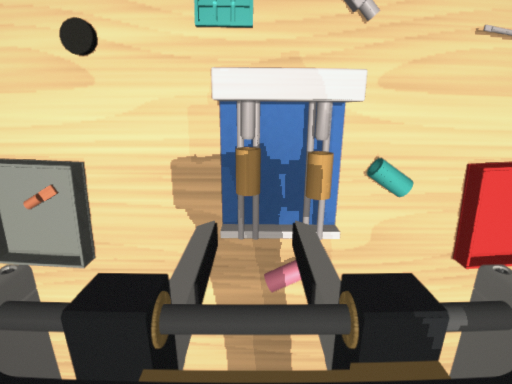

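The wrist view shows the left sleeve at px (248,172) and the right at (319,175), with the pins ahead of them and the block at the top.

Run:
```python
from h import *
np.set_printoptions(precision=4,suppress=True)
X=np.load('w1.npy');im=cv2.imread('pics/w1.png');hsv=cv2.cvtColor(im,cv2.COLOR_BGR2HSV).astype(int)
H,S=hsv[...,0],hsv[...,1]
uu,vv=np.meshgrid(np.arange(512),np.arange(384))
for n,u0,u1 in(('L',225,270),('R',295,345)):
    for k,m in(('sl',(S>120)&(H>8)&(H<30)&(X[...,2]>.044)&(X[...,2]<.07)&(vv>140)&(vv<205)),('pin',(X[...,2]>.05)&(X[...,2]<.0605)&(vv>97)&(vv<143)&(S<60))):
        P=X[m&(uu>=u0)&(uu<u1)]
        print(n,k,len(P),'x',np.quantile(P[:,0],[0.01,.99]),'y',np.quantile(P[:,1],[.02,.98]),'z',np.quantile(P[:,2],[.1,.9]))
        ls=np.linspace(P[:,0].min(),P[:,0].max(),9)
        q=np.array([((a+b)/2,(lambda t:(t.min()+t.max())/2)(P[(P[:,0]>=a)&(P[:,0]<=b),1])) for a,b in zip(ls,ls[1:])])
        f=np.polyfit(*q.T,1);print('  mid',q.mean(0),'yaw',np.degrees(f[0]))
m=(X[...,2]>.069)&(uu>205)&(uu<375)&(vv<110)
P=X[m];r=cv2.minAreaRect((P[:,:2]*1000).astype(np.float32));print(r)
go(.565,.035,.031,.5)
```

```text
L sl 1063 x [0.5426 0.5917] y [0.0192 0.0434] z [0.0583 0.065 ]
  mid [0.567  0.0316] yaw 0.610083410130664
L pin 539 x [0.6032 0.6422] y [0.025  0.0389] z [0.0534 0.0582]
  mid [0.6225 0.0319] yaw 0.03003486647889406
R sl 1076 x [0.5389 0.5878] y [-0.0584 -0.0348] z [0.0572 0.065 ]
  mid [ 0.5629 -0.0468] yaw -0.18856336369584925
R pin 554 x [0.6029 0.6418] y [-0.0547 -0.0287] z [0.0532 0.0584]
  mid [ 0.6222 -0.0467] yaw 10.314052024433009
((657.203125, -8.091415405273438), (30.574716567993164, 150.44146728515625), 0.1441207230091095)
t 2.15 pos [0.5541 0.0235 0.1902] [179.98   0.03   0.3 ] F [-0.6 -0.  -0.4] gap 49.9 
 shift [ 0.0111 -0.0115  0.1592] turn [ 0.0004  0.0006 -0.0034]
```

```bash
python3 -m pendant '[[0.009,-0.008,0.02,0,0,0],[0.009,-0.008,0.05,0,0,0],[0.009,-0.008,0.08,0,0,0],[0.009,-0.008,0.11,0,0,0],[0.009,-0.008,0.135,0,0,0],[0.009,-0.008,0.15,0,0,0],[0.009,-0.008,0.159,0,0,0],[0.009,-0.008,0.159,0,0,0]]' 0.05 6 && python3 -m pendant '[[0,0,0,0,0,0],[0,0,0,0,0,0],[0,0,0,0,0,0],[0,0,0,0,0,0],[0,0,0,0,0,0],[0,0,0,0,0,0],[0,0,0,0,0,0],[0,0,0,0,0,0]]' 0.02 6
```

```text
time: 3.15
ee_pos: [0.5634, 0.0323, 0.0315]
tcp_rot: [180.0, 0.0, 0.3]
ft_force: [-0.3, -0.1, 0.4]
finger_gap: 0.529
grip_force: 0.0
time: 4.15
ee_pos: [0.5638, 0.0319, 0.0319]
tcp_rot: [180.0, -0.0, 0.3]
ft_force: [-1.6, -4.5, 5.6]
finger_gap: 0.302
grip_force: 6.0
```

```bash
python3 -m pendant '[[0,0.0005,-0.0003,0,0,0],[0.001,0.0005,-0.0003,0,0,0],[0.002,0.0005,-0.0003,0,0,0],[0.003,0.0005,-0.0003,0,0,0],[0.004,0.0005,-0.0003,0,0,0],[0.006,0.0005,-0.0003,0,0,0],[0.007,0.0005,-0.0003,0,0,0],[0.007,0.0005,-0.0003,0,0,0]]'
```

```text
time: 5.15
ee_pos: [0.5699, 0.0318, 0.0317]
tcp_rot: [180.0, 0.1, 0.3]
ft_force: [-4.2, -4.1, 6.2]
finger_gap: 0.298
grip_force: 6.0
```

```bash
python3 -m pendant '[[0,0.0004,-0.0003,0,0,0],[0,0.0008,-0.0006,0,0,0],[0,0.0008,-0.0006,0,0,0],[0,0.0008,-0.0006,0,0,0],[0.001,0.0008,-0.0006,0,0,0],[0.002,0.0008,-0.0006,0,0,0],[0.003,0.0008,-0.0006,0,0,0],[0.003,0.0008,-0.0006,0,0,0]]'; python3 -c "
from h import *
c=shot('wrist','w2');np.save('w2.npy',cloud(c));go(.6,.0318,.031,.3)
im=cv2.imread('pics/w2.png');cv2.imwrite('pics/w2c.png',cv2.resize(im[60:260,180:380],None,fx=3,fy=3))"
```

```text
time: 6.15
ee_pos: [0.5735, 0.0314, 0.0323]
tcp_rot: [-180.0, 0.0, 0.3]
ft_force: [0.2, 0.3, -2.1]
finger_gap: 0.302
grip_force: 6.0
t 6.2 pos [0.5735 0.0314 0.0323] [-180.      0.      0.33] F [ 0.4 -0.1 -1.7] gap 28.3 
 shift [ 0.0265 -0.0003  0.0013] turn [-0.0001  0.0001  0.0006]
```

View pics/w2c.png

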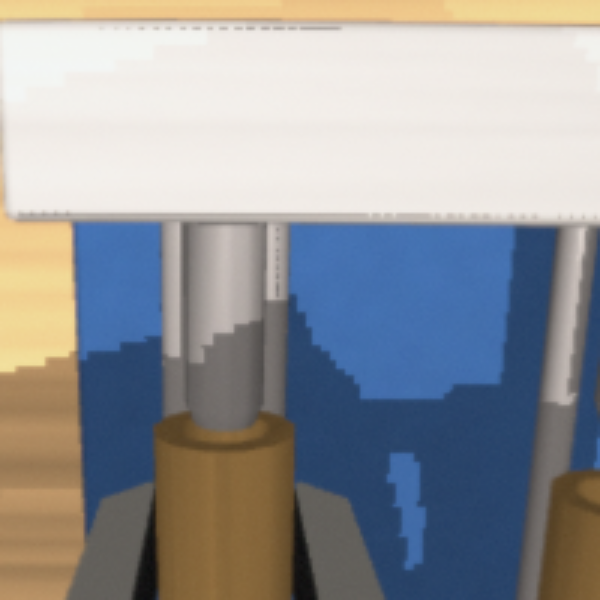

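The sleeve in the gripper (crop px 225,440) is just at the pin tip and centred on it. Contact forces are near zero, so I push on in small steps.

```bash
python3 -m pendant '[[0.0015,0,0.0002,0,0,0],[0.003,0,0.0002,0,0,0],[0.0045,0,0.0002,0,0,0],[0.006,0,0.0002,0,0,0],[0.0075,0,0.0002,0,0,0],[0.009,0,0.0002,0,0,0],[0.01,0,0.0002,0,0,0],[0.01,0,0.0002,0,0,0]]'
```

```text
time: 7.2
ee_pos: [0.5835, 0.0314, 0.0321]
tcp_rot: [-180.0, 0.0, 0.3]
ft_force: [0.7, -0.3, -0.9]
finger_gap: 0.299
grip_force: 6.0
```

```bash
python3 -m pendant '[[0.0015,0,0,0,0,0],[0.003,0,0,0,0,0],[0.0045,0,0,0,0,0],[0.006,0,0,0,0,0],[0.0075,0,0,0,0,0],[0.009,0,0,0,0,0],[0.01,0,0,0,0,0],[0.01,0,0,0,0,0]]'
```

```text
time: 8.2
ee_pos: [0.592, 0.0316, 0.0316]
tcp_rot: [180.0, 0.2, 0.3]
ft_force: [-7.6, 1.6, 1.1]
finger_gap: 0.301
grip_force: 6.0
```

```bash
python3 -m pendant '[[-0.001,0,-0.0002,0,0,0],[-0.001,0,-0.0002,0,0,0],[-0.001,0,-0.0002,0,0,0],[0,0,-0.0002,0,0,0],[0.001,0,-0.0002,0,0,0],[0.002,0,-0.0002,0,0,0],[0.002,0,-0.0002,0,0,0],[0.002,0,-0.0002,0,0,0]]'; python3 -c "
from h import *
c=shot('wrist','w3');X=cloud(c);np.save('w3.npy',X)
im=c['image'];hsv=cv2.cvtColor(im,cv2.COLOR_RGB2HSV).astype(int)
for n,yc in(('L',.0315),('R',-.0467)):
    m=(hsv[...,1]>120)&(hsv[...,0]>8)&(hsv[...,0]<30)&(X[...,2]>.058)&(X[...,2]<.07)&(abs(X[...,1]-yc)<.012)
    print(n,m.sum(),np.quantile(X[m][:,0],[.01,.99]))
m=(abs(X[...,1]-.0315)<.03)&(X[...,2]>.068)&(X[...,2]<.08)&(X[...,0]>.6);print('face',np.quantile(X[m][:,0],.01))
go(.6,.0316,.031,.3)
cv2.imwrite('pics/w3c.png',cv2.resize(cv2.cvtColor(im,4)[60:260,180:380],None,fx=3,fy=3))"
```

```text
time: 9.2
ee_pos: [0.5944, 0.0315, 0.032]
tcp_rot: [180.0, 0.1, 0.3]
ft_force: [-9.3, 0.9, -0.8]
finger_gap: 0.299
grip_force: 6.0
L 3205 [0.56763083 0.61667363]
R 864 [0.56392117 0.58842676]
face 0.6026706613549222
t 9.25 pos [0.5944 0.0315 0.032 ] [1.7999e+02 1.2000e-01 3.4000e-01] F [-8.7  0.5 -0.5] gap 28.0 
 shift [ 0.0056 -0.0001  0.001 ] turn [0.0001 0.0021 0.0006]
```

View pics/w3c.png

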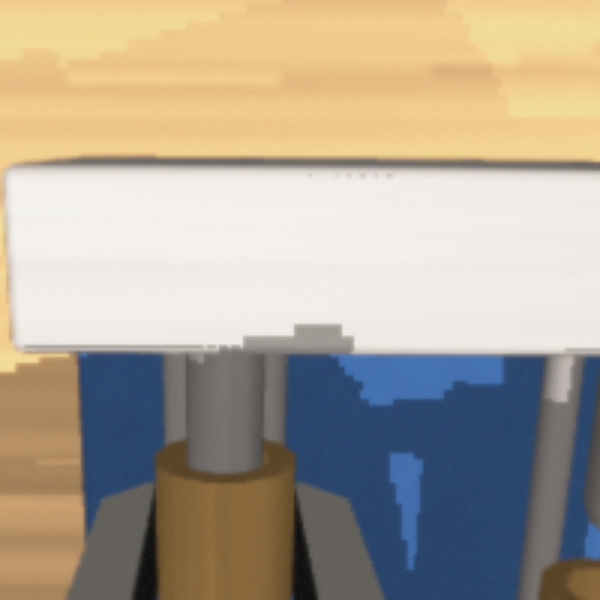

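The left sleeve has stopped 15 mm onto the pin: its front is at x≈0.617 against a face at 0.642, and the light grip slips at about 9 N with no side load. It stops short. I release it for now and try the right one.

```bash
python3 -m pendant '[[-0.001,0,0,0,0,0],[-0.001,0,0,0,0,0],[-0.001,0,0,0,0,0],[-0.001,0,0,0,0,0],[-0.001,0,-0.01,0,0,0],[-0.001,0,-0.03,0,0,0],[-0.005,0,-0.05,0,0,0],[-0.012,0.01,-0.066,0,0,0]]' 0.05 6 && python3 -m pendant '[[-0.01,0.02,0,0,0,0],[-0.015,0.04,0,0,0,0],[-0.02,0.055,0,0,0,0],[-0.022,0.0696,0,0,0,0],[-0.022,0.0696,0.02,0,0,0],[-0.022,0.0696,0.04,0,0,0],[-0.022,0.0696,0.066,0,0,0],[-0.022,0.0696,0.066,0,0,0]]' && python3 -c "
from h import *
go(.561,-.0484,.0316,.3)"
```

```text
time: 10.25
ee_pos: [0.5836, 0.0217, 0.1004]
tcp_rot: [-180.0, -0.1, 0.4]
ft_force: [0.1, -0.1, 0.4]
finger_gap: 0.532
grip_force: 0.0
time: 11.25
ee_pos: [0.5607, -0.0485, 0.0307]
tcp_rot: [-180.0, 0.2, 0.3]
ft_force: [0.4, -0.3, 0.5]
finger_gap: 0.531
grip_force: 0.0
t 11.25 pos [ 0.5607 -0.0485  0.0307] [-179.97    0.19    0.34] F [ 0.4 -0.3  0.5] gap 49.9 
 shift [ 0.0003 -0.0001 -0.0009] turn [-0.0005  0.0034  0.0007]
```

```bash
python3 -m pendant '[[0,0,-0.0008,0,0,0],[0,0,-0.0008,0,0,0],[0,0,-0.0008,0,0,0],[0,0,-0.0008,0,0,0],[0,0,-0.0008,0,0,0],[0,0,-0.0008,0,0,0],[0,0,-0.0008,0,0,0],[0,0,-0.0008,0,0,0]]' 0.02 6
```

```text
time: 12.25
ee_pos: [0.5625, -0.0483, 0.0339]
tcp_rot: [180.0, -0.1, 0.3]
ft_force: [-1.1, -0.1, 7.1]
finger_gap: 0.303
grip_force: 6.0
```

```bash
python3 -m pendant '[[0,0,-0.0004,0,0,0],[0,0,-0.0007,0,0,0],[0.001,0,-0.0007,0,0,0],[0.0025,0,-0.0007,0,0,0],[0.004,0,-0.0007,0,0,0],[0.0055,0,-0.0007,0,0,0],[0.007,0,-0.0007,0,0,0],[0.007,0,-0.0007,0,0,0]]' - 6
```

```text
time: 13.25
ee_pos: [0.5682, -0.0483, 0.0337]
tcp_rot: [180.0, 0.1, 0.3]
ft_force: [-3.8, -0.3, 5.8]
finger_gap: 0.297
grip_force: 6.0
```

```bash
python3 -m pendant '[[0,0,-0.0004,0,0,0],[0,0,-0.0007,0,0,0],[0.001,0,-0.0007,0,0,0],[0.0025,0,-0.0007,0,0,0],[0.004,0,-0.0007,0,0,0],[0.005,0,-0.0007,0,0,0],[0.006,0,-0.0007,0,0,0],[0.006,0,-0.0007,0,0,0]]' - 6
```

```text
time: 14.25
ee_pos: [0.5749, -0.0482, 0.0345]
tcp_rot: [-180.0, 0.0, 0.3]
ft_force: [-0.0, 0.3, -1.6]
finger_gap: 0.299
grip_force: 6.0
```

```bash
python3 -m pendant '[[0.0015,0,0.0002,0,0,0],[0.003,0,0.0002,0,0,0],[0.0045,0,0.0002,0,0,0],[0.006,0,0.0002,0,0,0],[0.0075,0,0.0002,0,0,0],[0.009,0,0.0002,0,0,0],[0.0105,0,0.0002,0,0,0],[0.012,0,0.0002,0,0,0]]' && python3 -m pendant '[[0.0015,0,0,0,0,0],[0.003,0,0,0,0,0],[0.0045,0,0,0,0,0],[0.006,0,0,0,0,0],[0.0075,0,0,0,0,0],[0.009,0,0,0,0,0],[0.01,0,0,0,0,0],[0.01,0,0,0,0,0]]'
```

```text
time: 15.25
ee_pos: [0.587, -0.0482, 0.0344]
tcp_rot: [-180.0, 0.0, 0.3]
ft_force: [0.4, -0.2, -1.3]
finger_gap: 0.3
grip_force: 6.0
time: 16.25
ee_pos: [0.5969, -0.0481, 0.0343]
tcp_rot: [-180.0, 0.0, 0.3]
ft_force: [0.3, 0.0, -1.3]
finger_gap: 0.3
grip_force: 6.0
```

```bash
python3 -m pendant '[[0.0015,0,0.0002,0,0,0],[0.003,0,0.0002,0,0,0],[0.0045,0,0.0002,0,0,0],[0.006,0,0.0002,0,0,0],[0.0075,0,0.0002,0,0,0],[0.009,0,0.0002,0,0,0],[0.0105,0,0.0002,0,0,0],[0.012,0,0.0002,0,0,0]]' && python3 -m pendant '[[0.001,0,0,0,0,0],[0.002,0,0,0,0,0],[0.003,0,0,0,0,0],[0.004,0,0,0,0,0],[0.005,0,0,0,0,0],[0.006,0,0,0,0,0],[0.007,0,0,0,0,0],[0.007,0,0,0,0,0]]'
```

```text
time: 17.25
ee_pos: [0.609, -0.048, 0.0341]
tcp_rot: [-180.0, 0.0, 0.3]
ft_force: [-1.1, -0.3, -0.6]
finger_gap: 0.3
grip_force: 6.0
time: 18.25
ee_pos: [0.616, -0.048, 0.0341]
tcp_rot: [-180.0, -0.0, 0.3]
ft_force: [-1.3, -1.7, -0.6]
finger_gap: 0.298
grip_force: 6.0
```

```bash
python3 -m pendant '[[0.001,0,0,0,0,0],[0.002,0,0,0,0,0],[0.003,0,0,0,0,0],[0.004,0,0,0,0,0],[0.0045,0,0,0,0,0],[0.005,0,0,0,0,0],[0.005,0,0,0,0,0],[0.005,0,0,0,0,0]]'
python3 -c "
from h import *
c=shot('wrist','w4');X=cloud(c)
im=c['image'];hsv=cv2.cvtColor(im,cv2.COLOR_RGB2HSV).astype(int)
for n,yc in(('L',.0315),('R',-.0467)):
    m=(hsv[...,1]>120)&(hsv[...,0]>8)&(hsv[...,0]<30)&(X[...,2]>.058)&(X[...,2]<.07)&(abs(X[...,1]-yc)<.012)
    print(n,m.sum(),np.quantile(X[m][:,0],[.01,.99]) if m.any() else 0)
go(.6,-.0481,.031,.3)
cv2.imwrite('pics/w4c.png',cv2.resize(cv2.cvtColor(im,4)[60:260,150:400],None,fx=3,fy=3))"
```

```text
time: 19.25
ee_pos: [0.6195, -0.048, 0.0336]
tcp_rot: [-180.0, 0.2, 0.3]
ft_force: [-7.8, -0.8, 1.4]
finger_gap: 0.299
grip_force: 6.0
L 1100 [0.58810572 0.61700215]
R 2642 [0.59335558 0.63767357]
t 19.3 pos [ 0.6195 -0.048   0.0336] [1.8e+02 1.7e-01 3.3e-01] F [-8.7 -1.4  2.2] gap 28.1 
 shift [-0.0195 -0.      0.0027] turn [0.     0.003  0.0005]
```

View pics/w4c.png

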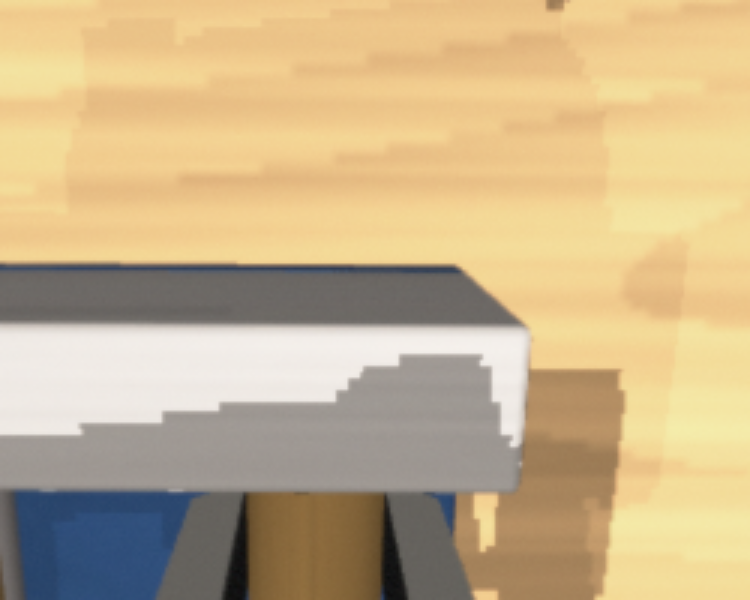

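The right sleeve (crop px 315,545) shows no gap to the block. Tool travel was 57 mm and the firm stop came at 8 N, so it is home. I release it and go back for the left sleeve.

```bash
python3 -m pendant '[[0,0,0,0,0,0],[0,0,0,0,0,0],[0,0,0,0,0,0],[0,0,0,0,0,0],[0,0,-0.01,0,0,0],[0,0,-0.03,0,0,0],[-0.005,0,-0.05,0,0,0],[-0.012,-0.01,-0.066,0,0,0]]' 0.05 6 && python3 -m pendant '[[-0.01,-0.02,0,0,0,0],[-0.015,-0.04,0,0,0,0],[-0.017,-0.055,0,0,0,0],[-0.017,-0.0695,0,0,0,0],[-0.017,-0.0695,0.02,0,0,0],[-0.017,-0.0695,0.04,0,0,0],[-0.017,-0.0695,0.067,0,0,0],[-0.017,-0.0695,0.067,0,0,0]]' && python3 -m pendant '[[0,0,0,0,0,0],[0,0,0,0,0,0],[0,0,0,0,0,0],[0,0,0,0,0,0],[0,0,0,0,0,0],[0,0,0,0,0,0],[0,0,0,0,0,0],[0,0,0,0,0,0]]' 0.02 12;  python3 -c "
from h import *
go(.591,.0314,.032,.3)"
```

```text
time: 20.3
ee_pos: [0.6088, -0.0384, 0.1021]
tcp_rot: [180.0, -0.1, 0.3]
ft_force: [0.2, -0.6, 0.5]
finger_gap: 0.529
grip_force: 0.0
time: 21.3
ee_pos: [0.5897, 0.0305, 0.0303]
tcp_rot: [180.0, 0.3, 0.3]
ft_force: [-0.6, 0.1, 0.0]
finger_gap: 0.533
grip_force: 0.0
time: 22.3
ee_pos: [0.5919, 0.0316, 0.0338]
tcp_rot: [-180.0, -0.1, 0.3]
ft_force: [-0.3, 0.7, 6.8]
finger_gap: 0.294
grip_force: 12.0
t 22.3 pos [0.5919 0.0316 0.0338] [-1.7999e+02 -7.0000e-02  3.4000e-01] F [-0.3  0.7  6.8] gap 27.7 
 shift [-0.0009  0.0002  0.0018] turn [-0.0002 -0.0012  0.0007]
```

```bash
python3 -m pendant '[[0,0,-0.0006,0,0,0],[-0.002,0,-0.001,0,0,0],[-0.005,0,-0.001,0,0,0],[-0.01,0,-0.001,0,0,0],[-0.015,0,-0.001,0,0,0],[-0.02,0,-0.001,0,0,0],[-0.026,0,-0.001,0,0,0],[-0.032,0,-0.001,0,0,0]]' - 12;  python3 -c "
from h import *
c=shot('wrist','w5');X=cloud(c)
im=c['image'];hsv=cv2.cvtColor(im,cv2.COLOR_RGB2HSV).astype(int)
m=(hsv[...,1]>120)&(hsv[...,0]>8)&(hsv[...,0]<30)&(X[...,2]>.058)&(X[...,2]<.07)&(abs(X[...,1]-.0315)<.012)
print(m.sum(),np.quantile(X[m][:,0],[.01,.99]))
go(.5,-.33,.12,.3)"
```

```text
time: 23.3
ee_pos: [0.5591, 0.0312, 0.0342]
tcp_rot: [-180.0, -0.0, 0.3]
ft_force: [1.6, 1.0, 2.1]
finger_gap: 0.299
grip_force: 12.0
3165 [0.53458469 0.58368897]
t 23.35 pos [0.5584 0.0312 0.0341] [1.8e+02 2.0e-02 3.4e-01] F [0.4 1.1 2. ] gap 28.0 
 shift [-0.0606  0.3608 -0.0858] turn [0.     0.0004 0.0007]
```

```bash
python3 -m pendant '[[0,0,-0.005,0,0,0],[0,0,-0.015,0,0,0],[0,0,-0.03,0,0,0],[0,0,-0.05,0,0,0],[0,0,-0.07,0,0,0],[-0.005,0.01,-0.085,0,0,0],[-0.01,0.03,-0.09,0,0,0],[-0.015,0.055,-0.09,0,0,0]]' - 20 && python3 -m pendant '[[-0.006,0.04,0,0,0,0],[-0.012,0.08,0,0,0,0],[-0.018,0.12,0,0,0,0],[-0.024,0.16,0,0,0,0],[-0.03,0.20,0,0,0,0],[-0.035,0.24,0,0,0,0],[-0.039,0.27,0,0,0,0],[-0.042,0.289,0,0,0,0]]' && python3 -m pendant '[[0,0.007,0,0,0,0],[0,0.01,0,0,0,0],[0,0.01,0,0,0,0],[0,0.01,0,0,0,0],[0,0.01,0,0,0,0],[0,0.01,0,0,0,0],[0,0.01,0,0,0,0],[0,0.01,0,0,0,0]]'; python3 -c "
from h import *
c=shot('top','t2')
im=cv2.imread('pics/t2.png');cv2.imwrite('pics/t2c.png',cv2.resize(im[150:290,220:440],None,fx=3,fy=3))
go(.5015,-.3224,.0065,.3)"
```

```text
time: 24.35
ee_pos: [0.5445, -0.0249, 0.1252]
tcp_rot: [180.0, -0.0, 0.4]
ft_force: [0.5, -0.3, -1.8]
finger_gap: 0.292
grip_force: 20.0
time: 25.35
ee_pos: [0.5034, -0.315, 0.1245]
tcp_rot: [180.0, 0.0, 0.2]
ft_force: [-0.2, 0.8, -1.8]
finger_gap: 0.299
grip_force: 20.0
time: 26.35
ee_pos: [0.5045, -0.3232, 0.1241]
tcp_rot: [-180.0, 0.0, 0.3]
ft_force: [-0.5, 1.0, -1.1]
finger_gap: 0.292
grip_force: 20.0
t 26.4 pos [ 0.5045 -0.3231  0.1241] [-180.      0.      0.33] F [-0.3 -0.  -1.3] gap 27.6 
 shift [-0.003  -0.0008  0.1176] turn [-0.0001  0.      0.0006]
```

View pics/t2c.png

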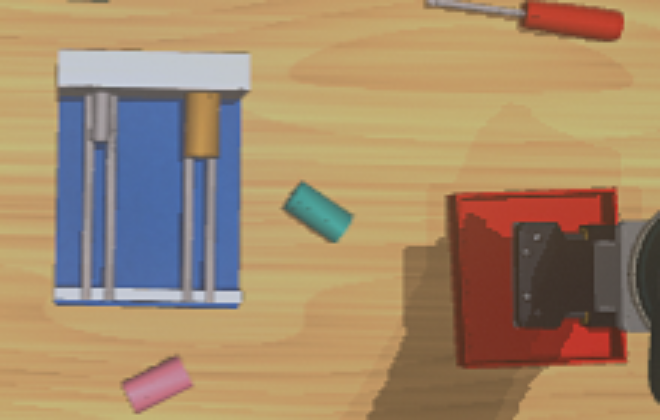

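The top view shows the right sleeve home against the block at crop px (203,125), the left pin empty, and the gripper over the red tray. I lower it.

```bash
python3 -m pendant '[[-0.001,0,0.02,0,0,0],[-0.002,0,0.045,0,0,0],[-0.003,0,0.07,0,0,0],[-0.003,0,0.09,0,0,0],[-0.003,0,0.102,0,0,0],[-0.003,0,0.11,0,0,0],[-0.003,0,0.115,0,0,0],[-0.003,0,0.115,0,0,0]]' - 20 && python3 -c "
from h import *
go(.5015,-.3224,.0065,.3)"
```

```text
time: 27.4
ee_pos: [0.5016, -0.3232, 0.0092]
tcp_rot: [180.0, -0.0, 0.3]
ft_force: [0.7, 0.8, -1.6]
finger_gap: 0.29
grip_force: 20.0
t 27.4 pos [ 0.5016 -0.3232  0.0092] [180.    -0.     0.33] F [ 0.7  0.8 -1.6] gap 27.3 
 shift [-0.0001 -0.0008  0.0027] turn [ 0.     -0.      0.0006]
```

```bash
python3 -m pendant '[[0,0,0.001,0,0,0],[0,0,0.002,0,0,0],[0,0,0.003,0,0,0],[0,0,0.0035,0,0,0],[0,0,0.0035,0,0,0],[0,0,0.0035,0,0,0],[0,0,0.0035,0,0,0],[0,0,0.0035,0,0,0]]' - 20 && python3 -m pendant '[[0,0,0,0,0,0],[0,0,0,0,0,0],[0,0,0,0,0,0],[0,0,0,0,0,0],[0,0,0,0,0,0],[0,0,0,0,0,0],[0,0,0,0,0,0],[0,0,-0.005,0,0,0]]' 0.05 6 && python3 -m pendant '[[0,0,-0.01,0,0,0],[0,0,-0.03,0,0,0],[0,0,-0.06,0,0,0],[0,0,-0.10,0,0,0],[-0.01,0.02,-0.14,0,0,0],[-0.03,0.06,-0.17,0,0,0],[-0.06,0.11,-0.18,0,0,0],[-0.09,0.16,-0.18,0,0,0]]' && python3 -c "
from h import *
c=shot('top','t3')
im=cv2.imread('pics/t3.png');cv2.imwrite('pics/t3c.png',cv2.resize(im[90:290,220:440],None,fx=3,fy=3))"
```

```text
time: 28.4
ee_pos: [0.5015, -0.3232, 0.0056]
tcp_rot: [-180.0, 0.0, 0.3]
ft_force: [-0.1, -0.4, -1.2]
finger_gap: 0.292
grip_force: 20.0
time: 29.4
ee_pos: [0.5013, -0.323, 0.0106]
tcp_rot: [-180.0, 0.0, 0.3]
ft_force: [0.4, 0.7, -0.7]
finger_gap: 0.532
grip_force: 0.0
time: 30.4
ee_pos: [0.4119, -0.4854, 0.1936]
tcp_rot: [179.9, -0.1, 0.4]
ft_force: [-0.2, -0.6, 0.6]
finger_gap: 0.531
grip_force: 0.0
```

View pics/t3c.png

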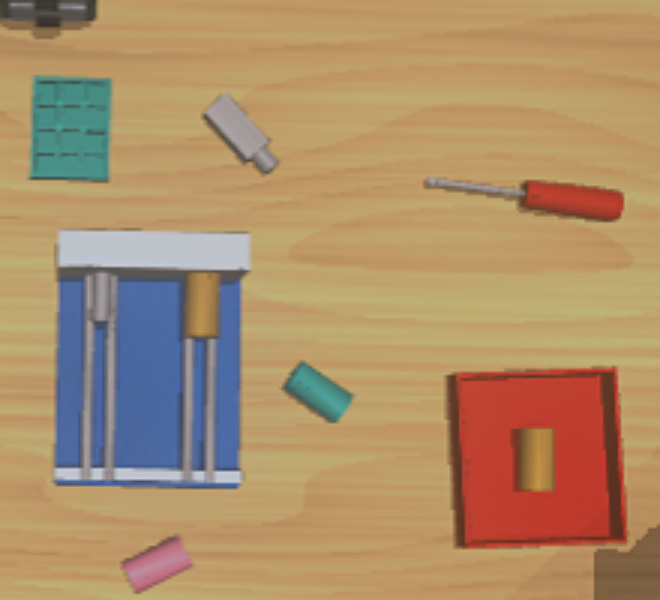

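The reject lies flat in the red tray (crop px 535,460), the right sleeve is at the block (203,305), and everything else is where it was. One numeric check that it is home, then I hand in.

```bash
python3 -c "
from h import *
c=shot('top');X=cloud(c);h=cv2.cvtColor(c['image'],cv2.COLOR_RGB2HSV).astype(int)
m=(h[...,0]>8)&(h[...,0]<28)&(h[...,1]>140)&(X[...,2]>.05)&(abs(X[...,1]+.047)<.02)&(abs(X[...,0]-.6)<.07)
print(np.quantile(X[m],[.01,.99],axis=0)); r=X[m][:,0].min(); print('rear to face',.642-r)
if .642-r<.0535: print(env.hand_in())"
```

```text
[[ 0.5926152  -0.0558851   0.05735419]
 [ 0.63990635 -0.04148776  0.06607562]]
rear to face 0.04940264820636353
the job is handed in; nothing more can be done
None
```

The right-lane sleeve slid fully home and stays on its pin against the block; the left-lane sleeve stopped 15 mm onto its pin at about 9 N, so I drew it back off and laid it in the red reject tray; handed in at about 30 s.

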